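# Shut off the bench air and vent the reservoir

## Task

Turn the bench air regulator off: turn its big winged knob anticlockwise (seen from above) all the way to its end stop. Only when it is there, bleed the reservoir: press the spring plunger on top of it fully down to its stop, keep it down for at least a second, then let it spring back up. Do not force the knob or the plunger hard against their stops, and leave the phone, the bin, the screwdriver and the jar where they are.

Things in the scene. Friction and masses are not known exactly. Their poses are not given: they have to be found in the camera images.
- dial (a joint): angle of the regulator's winged knob, rad: 0 = off, the anticlockwise end stop; it grows as the knob turns clockwise seen from above, to 2.9 at the other stop. It starts between 1.3 and 2.6. It stays where it is left; turning it takes about 0.2 N m (about 5 N sideways on the end of a wing)
- dial_axis (a point): point on the knob's vertical turning axis, at the top face of its wing bar (99 mm above the table). The knob is black plastic: a round disc of radius 34 mm (55 to 69 mm above the table) carrying an upright wing bar 104 mm long, 16 mm thick and 30 mm tall (69 to 99 mm above the table) that reaches 52 mm from the axis to either side. The point's own x axis points along the bar to the nose
- dial_nose (a point): tip of the wing bar's nose (the pointed end with the white line on top), 52 mm from the axis, at the bar's top face. The other end is square
- air_unit: the regulator: fixed flat grey housing 150 x 150 mm, top plate 54 mm above the table, with the winged knob in the middle of the top; origin under its centre on the table; at off the nose points along this body's +y. The long printed mark shows off; the end stops are inside the housing
- plunger (a joint): how far the vent plunger is pressed, m: 0 = up, 0.014 = fully down at its stop. It springs back when let go. About 2.5 N starts it and 8 N takes it fully down
- plunger_top (a point): centre of the top of the plunger's round black head (56 mm diameter, top 122 mm above the table when up, 108 mm when down; it is pressed straight down)
- vent_unit: the reservoir: fixed upright grey canister of 84 mm diameter on a square 130 mm aluminium foot, 92 mm high to the collar under the plunger head; origin under its centre on the table
- phone: opened phone lying flat, 150 x 72 x 10 mm, long along its x; origin at the centre of its underside; leave alone
- bin: open black parts bin 150 x 100 x 60 mm, long along its x; origin at the centre of its underside; leave alone
- driver: screwdriver about 190 mm long lying along its x; leave alone
- can: white plastic jar, 60 mm diameter, 120 mm high, standing; origin at the centre of its underside; leave alone
Not all that is in view belongs to the job. What is shaped like the vent_unit but yellow is not meant.

How it is judged (in metres and radians):
On the way, in this order (a step that is already met when the one before it is completed fails the run):
1. the knob is at its anticlockwise end stop (value of joint dial below 0.06 rad), for 0.2 s.
2. the plunger is held fully down for about a second (value of joint plunger above 0.0122 m and value of joint dial below 0.06 rad), for 0.8 s.
At the end, for the whole second after the job is handed in: the knob rests within 0.06 rad of its anticlockwise end stop, the plunger is back up (pressed by less than 2 mm), and phone, bin and jar lie within 20 mm, the screwdriver within 30 mm, of where they started, the jar upright (value of joint dial below 0.06 rad and value of joint plunger below 0.002 m and angle between can's own z axis and vertical below 0.2 rad and distance of each of phone, bin, can from where it was at the start of the episode below 0.02 m and distance of driver from where it was at the start of the episode below 0.03 m); the robot touches nothing.
It fails at once if the plunger is pressed (over 4 mm) while the knob is not at its off stop (value of joint plunger above 0.004 m and value of joint dial above 0.06 rad).
It fails at once if the knob is forced (over 60 N) (contact force between the fingers and dial above 60 N).
It fails at once if the plunger is forced (over 60 N) (contact force between the fingers and plunger above 60 N).
It fails at once if a bystander is knocked away (20 mm; the screwdriver 30 mm) (distance of any of phone, bin, can from where it was at the start of the episode above 0.02 m or distance of driver from where it was at the start of the episode above 0.03 m).
It also fails if it takes over 51 s, if anything falls off the work surface, if the arm or the gripper's body presses on something with over 40 N, if the wrist force passes 120 N, or if a joint passes its speed limit or range.

## Robot

A 7-joint arm with a two-finger parallel gripper is mounted at the origin on the work surface. World frame = base frame: x ahead of the robot, y to its left, z up, the work surface at z = 0. Lengths are in mm, angles in rad, forces in N, time in s.
With the tool pointing down it reaches from about 350 to 900 mm from the base axis. Payload 8.1 kg.
Tool frame: the origin (TCP) lies at the very end of the fingers, on their centre line; the grasp point (between the pads) lies 19 mm behind it; z points along the fingers, y is the line along which they close (so a half turn about z gives the same grasp; the last joint's range is limited). The gripper opens to 92 mm and grips with 3 to 60 N. Pads are 19 mm wide; open, the fingers measure 130 mm over their backs; the gripper's body (75 mm by 190 mm) begins 47 mm behind the grasp point.
Start: joints at [-0.103, 0.434, 0.025, 1.573, -0.012, 1.134, -0.075], TCP at [625.013, -0.027, 226.742] pointing down, gripper open.
Joint ranges: [-2.62, 2.62], [-0.44, 2.09], [-1.27, 1.32], [0.08, 2.57], [-1.32, 4.46], [0.12, 2], [-2.74, 2.74]. Speed limits (rad/s): [2.22, 2.22, 3.01, 3.01, 3.14, 3.14, 3.14].

## Interface

Orientations are given as a unit quaternion [w, x, y, z].
In Python, from bench import status, imaging, job gives the robot as it stands.
- The arm moves only by the shell command python3 -m jog 'ROWS' [FORCE]. ROWS is JSON, one flat list of numbers, 7 for each row, row after row: the shift along the world's x, y, z as a fraction of full scale, then the turn, a rotation vector about the world's x, y, z as a fraction of full scale, then the opening, from -1 (shut) to 1 (fully open). A call has 1 to 12 rows; each row is the pose to reach, as a shift and turn from the pose commanded when the call began, turning the shorter way round; what a row does not reach only later rows make up. Full scale, the value 1, is 75 cm for a shift and 360 degrees for a turn. A row lasts 1/12 s, in which the tool goes at most 41.7 mm and 7.16 degrees, less where a joint would pass 70% of its speed; a pose out of reach is approached as far as the arm can. A call with a number of a shift or a turn outside -1 to 1 is refused whole. A call with a gripper value outside its range is refused whole. The fingers move at their own pace and stop on an object; FORCE is the grip in N (left out, the last holds). Time passes only in rows, so rows that repeat a pose let the fingers close. It gives the time, the measured TCP pose, the force, the opening and the grip force at its end, in the units of the state.
- status.sense(): the state, without advancing time (a new reading comes with each control period).
- imaging.capture(name): name is "scene" or "side" or "wrist"; returns (picture, depth): 420x560x3 uint8, blue, green, red; 420x560 float32, mm along the optical axis (not along the pixel's ray), 0 where there is no reading.
- imaging.camera_info(name): a dict with "fovy" (degrees; the focal length in pixels is half the picture's height over the tangent of half this angle, whatever the lens; pixels are square), "cx", "cy" (the principal point, pixels), "dist" ([k1, k2, p1, p2, k3] as OpenCV has them; the pictures are not rectified), "R" (3x3) and "t" (3): a world point X has camera coordinates R X + t; the wrist camera has in their place "tool_from_camera" (4x4, takes a point from camera to tool coordinates, whose origin is the TCP and whose axes are the flange's). Camera axes: x right, y down, z forward; pixel columns grow to the right and rows downward; lengths in mm; the calibration is good to about 2 mm. A picture is of the moment at which its call begins: read the wrist's pose just before it. camera_info takes no time and is no camera call.
- job.finish_job(): hands the job in; it is judged then, once.
The state is a dict: "clock": time; "joint_positions": joint angles; "qd": joint speeds; "joint_torque": joint torques, N m; "tcp_pos": TCP position; "tcp_rot": TCP orientation; "force": force on the tool from outside, world axes, zero at the start; "wrist_torque": the same for the moment, N m; "width": finger opening in mm; "finger_force": force on a finger pad.
Only numpy, scipy, OpenCV 4.12 (cv2) and the standard library are available. Lean on these libraries where they do the work, as an engineer would, in place of code of your own. Each camera call takes 0.05 s, during which the arm holds its last target. There are 200 camera calls.

## Working session

There is one attempt and no reset: what is moved stays moved. The work goes in short steps, Python scripts to look and compute and a shell command to move; the robot and the scene stay as the last step left them, time stands still between calls to the robot, and variables do not carry over. Pictures are saved under pics/ and viewed, at most 10 in all, crops included, and the job is handed in when it is done.

```bash
mkdir -p pics
cat > h.py <<'E'
import numpy as np, cv2
from bench import status, imaging, job
def cam(n):
    c=imaging.camera_info(n); f=210/np.tan(np.radians(c['fovy'])/2)
    return c,np.array([[f,0,c['cx']],[0,f,c['cy']],[0,0,1]]),np.array(c['dist'],float)
def ext(n,c,s=None):
    if 'R' in c: return np.array(c['R']),np.array(c['t'])
    from scipy.spatial.transform import Rotation as Ro
    T=np.eye(4);q=s['tcp_rot'];T[:3,:3]=Ro.from_quat([q[1],q[2],q[3],q[0]]).as_matrix();T[:3,3]=s['tcp_pos']
    M=np.linalg.inv(T@np.array(c['tool_from_camera']));return M[:3,:3],M[:3,3]
def world(n,px,depth,s=None):
    "px list of (u,v), depth image -> world by depth"
    c,K,d=cam(n);R,t=ext(n,c,s);out=[]
    for u,v in px:
        p=cv2.undistortPoints(np.array([[[u,v]]],float),K,d)[0,0]
        z=np.median(depth[int(v)-1:int(v)+2,int(u)-1:int(u)+2])
        out.append(R.T@(np.array([p[0],p[1],1])*z-t))
    return np.array(out)
def ray(n,u,v,h,s=None):
    "point on plane z=h"
    c,K,d=cam(n);R,t=ext(n,c,s);p=cv2.undistortPoints(np.array([[[u,v]]],float),K,d)[0,0]
    o=-R.T@t;r=R.T@np.array([p[0],p[1],1]);return o+r*(h-o[2])/r[2]
E
python3 - <<'E'
from h import *
s=status.sense();print(s)
for n in("scene","side","wrist"):
    p,d=imaging.capture(n);cv2.imwrite(f"pics/{n}0.png",p);np.save(f"{n}0.npy",d)
E
```

```text
{'clock': 0.0, 'joint_positions': array([-0.10258448,  0.43522979,  0.02496428,  1.57408509, -0.01158055,
        1.13398366, -0.07510222]), 'qd': array([ 5.50420222e-04,  1.34896842e-04, -1.45182728e-03,  6.98610490e-04,
       -2.43771465e-04, -1.21663960e-04, -3.82270623e-05]), 'joint_torque': array([ 3.89017032e-04, -6.67853522e+01,  9.84863900e-01, -3.14464223e+01,
       -6.05165795e-02,  4.27553023e-02,  1.12382318e-04]), 'tcp_pos': array([ 6.24498921e+02, -6.77097097e-02,  2.25945286e+02]), 'tcp_rot': array([-4.94092444e-04,  7.07131770e-01,  7.07081360e-01, -6.04377939e-04]), 'force': array([-0.56550573,  0.48895062, -0.41383417]), 'wrist_torque': array([-0.03320874,  0.00313714,  0.05344097]), 'finger_force': 0.0, 'width': 91.83050904576396}
```

View pics/scene0.png

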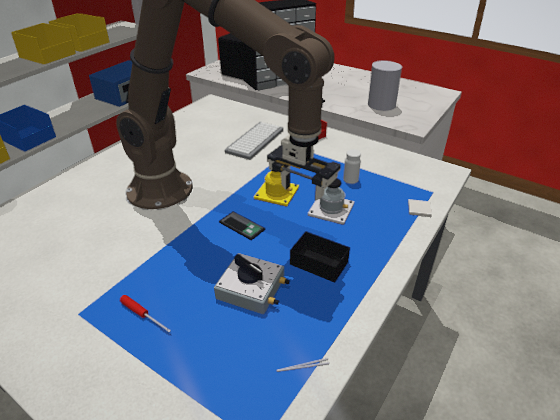

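View pics/side0.png

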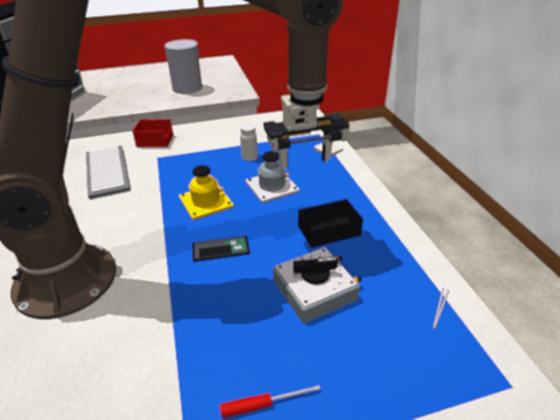

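The scene picture shows two canisters that could be the reservoir: a yellow one at (277,186) and a grey one at (333,200). The side picture has them at (205,190) and (270,178). Only one object looks like the winged knob: (250,270) in scene, (316,268) in side. I choose the grey canister, and will check both choices in a crop.

Run:
```python
from h import *
a=cv2.imread("pics/scene0.png");b=cv2.imread("pics/side0.png")
f=lambda i,x,y:cv2.resize(i[y:y+75,x:x+100],(400,300),interpolation=cv2.INTER_CUBIC)
cv2.imwrite("pics/crop1.png",np.vstack([np.hstack([f(a,205,240),f(b,267,235)]),np.hstack([f(a,285,160),f(b,225,140)])]))
for n,px in(("scene",[(247,270),(333,188)]),("side",[(316,265),(270,157)])):
    print(n,world(n,px,np.load(n+"0.npy")).round())
```

```text
scene [[ 584. -211.   78.]
 [ 605.  242.   96.]]
side [[ 583. -214.   90.]
 [ 592.  228.  119.]]
```

View pics/crop1.png

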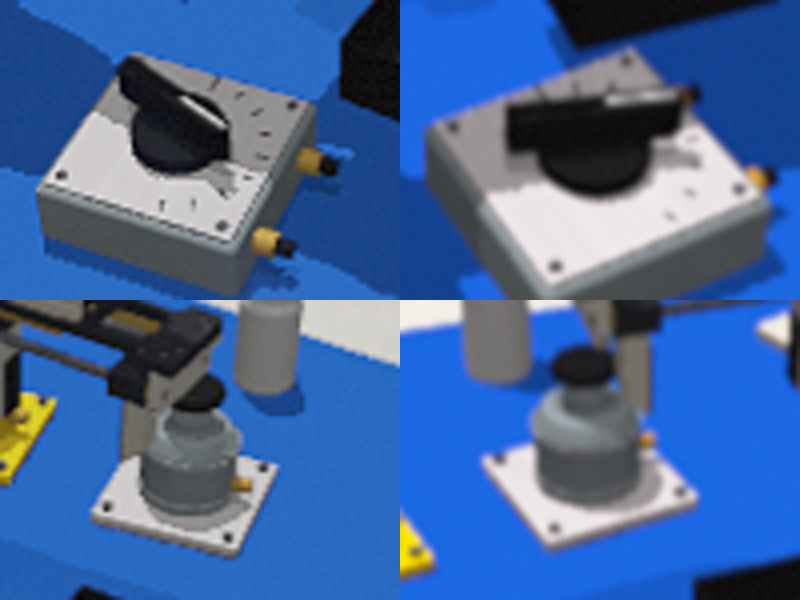

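The crops confirm the grey canister with the black head (scene about (335,183), side (270,157)). They also show the knob with the white nose line on its +x end, and printed marks around it. Next I move the wrist camera over the knob.

```bash
python3 -m jog '[-0.05,-0.28,0.2,0,0,0,1,-0.05,-0.28,0.2,0,0,0,1,-0.05,-0.28,0.2,0,0,0,1,-0.05,-0.28,0.2,0,0,0,1,-0.05,-0.28,0.2,0,0,0,1,-0.05,-0.28,0.2,0,0,0,1,-0.05,-0.28,0.2,0,0,0,1,-0.05,-0.28,0.2,0,0,0,1,-0.05,-0.28,0.2,0,0,0,1,-0.05,-0.28,0.2,0,0,0,1]'
python3 - <<'E'
from h import *
s=status.sense();p,d=imaging.capture("wrist");np.save("w1.npy",d)
import pickle;pickle.dump(s,open("w1.pkl","wb"))
cv2.imwrite("pics/w1.png",p);print(imaging.camera_info("wrist")["tool_from_camera"])
E
```

```text
clock: 0.98
tcp_pos: [587.6, -208.1, 375.4]
tcp_rot: [-0.001, 0.706, 0.708, -0.0]
force: [-0.8, 0.7, 0.0]
width: 91.5
finger_force: 0.0
[[ 6.04235773e-04 -9.53935901e-01 -3.00009887e-01  8.15843819e+01]
 [ 9.99999808e-01  5.35329943e-04  3.11873740e-04 -6.39716921e-02]
 [-1.36903281e-04 -3.00010018e-01  9.53936041e-01 -1.57440935e+02]
 [ 0.00000000e+00  0.00000000e+00  0.00000000e+00  1.00000000e+00]]
```

View pics/w1.png

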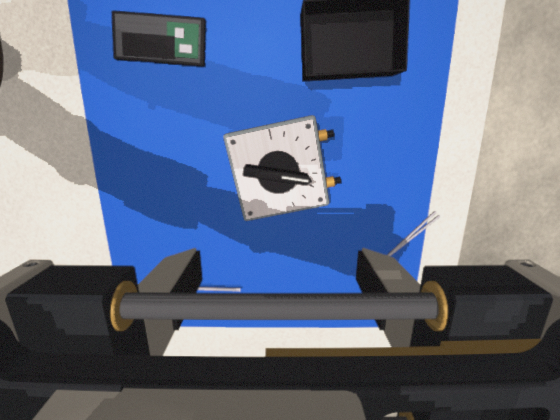

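The wrist view shows the unit at (279,168) and the knob bar running from its square end at (244,170) to the nose at (312,181). The long off mark is near (270,133). The phone is at (160,38), the bin at (355,38), and the screwdriver tip is just visible at (220,289).

Run:
```python
from h import *
p=cv2.imread("pics/w1.png");cv2.imwrite("pics/crop2.png",cv2.resize(p[110:225,215:350],None,fx=5,fy=5,interpolation=cv2.INTER_CUBIC))
```

```text
(no output)
```

View pics/crop2.png

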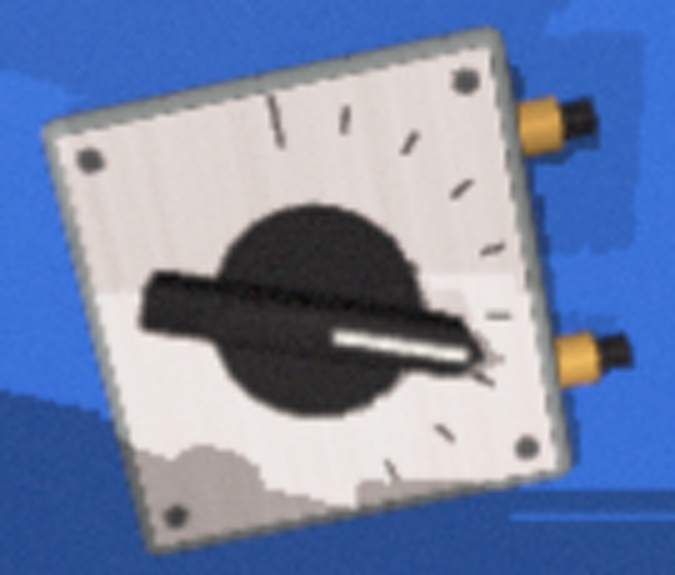

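Run:
```python
from h import *
import pickle
s=pickle.load(open("w1.pkl","rb"));d=np.load("w1.npy")
f=lambda u,v,h:ray("wrist",215+u/5-.4,110+v/5-.4,h,s)
B=[f(90,160,54),f(466,81,54),f(527,447,54),f(176,516,54)]
print("bolts",np.round(B,1),np.mean(B,0).round(1))
n,t=f(482,352,99),f(145,305,99);print("nose",n,"tail",t,"mid",(n+t)/2,np.linalg.norm(n-t))
print("disc",f(316,310,67)); a,b=f(272,97,54),f(281,145,54);print("mark",a,b,np.degrees(np.arctan2(*(a-b)[1::-1])))
print("noseang",np.degrees(np.arctan2(*(n-t)[1::-1])), "ymarkang from bolts",np.degrees(np.arctan2(*(B[1]-B[2])[1::-1])))
print("depth heights",world("wrist",[(215+330/5,110+62),(215+300/5,110+10),(215+400/5,110+69)],d,s).round(1))
for nm,uv in(("scene",(285+199/4,160+(388-300)/4)),("side",(225+(583-400)/4,140+(357-300)/4))):
  print(nm,ray(nm,*uv,122).round(1))
# two-view triangulation of head
L=[]
for nm,uv in(("scene",(285+199/4,160+85/4)),("side",(225+183/4,140+62/4))):
  a=ray(nm,*uv,0);b=ray(nm,*uv,200);L.append((a,(b-a)/np.linalg.norm(b-a)))
A=sum(np.eye(3)-np.outer(v,v) for _,v in L);y=sum((np.eye(3)-np.outer(v,v))@o for o,v in L);print("tri",np.linalg.solve(A,y))
```

```text
bolts [[ 514.5 -158.6   54. ]
 [ 632.2 -134.4   54. ]
 [ 656.1 -251.6   54. ]
 [ 538.6 -275.9   54. ]] [ 585.3 -205.1   54. ]
nose [ 635.07268892 -210.86168733   99.        ] tail [ 535.80673221 -197.15983484   99.        ] mid [ 585.43971056 -204.01076109   99.        ] 100.20714008424873
disc [ 585.82351378 -203.82121037   67.        ]
mark [ 571.97894679 -139.35131525   54.        ] [ 574.70675341 -153.92222871   54.        ] 100.60354945352795
noseang -7.858975367362187 ymarkang from bolts 101.52278842684966
depth heights [[ 5.907e+02 -1.994e+02  9.740e+01]
 [ 5.806e+02 -1.258e+02 -3.000e-01]
 [ 6.113e+02 -2.093e+02  9.960e+01]]
scene [609.2 241.8 122. ]
side [597.6 239.2 122. ]
tri [601.1881389  257.60510646 109.91905657]
```

The axis is at about (585.5, -204.8). The nose sits at -8° and off is at about 101°, so the knob has to turn about 109° anticlockwise. I'll yaw the tool by -98° and come down part way.

```bash
python3 -m jog '[-0.0027,0.007,-0.2,0,0,-0.272,1,-0.0027,0.007,-0.2,0,0,-0.272,1,-0.0027,0.007,-0.2,0,0,-0.272,1,-0.0027,0.007,-0.2,0,0,-0.272,1,-0.0027,0.007,-0.2,0,0,-0.272,1,-0.0027,0.007,-0.2,0,0,-0.272,1,-0.0027,0.007,-0.2,0,0,-0.272,1,-0.0027,0.007,-0.2,0,0,-0.272,1,-0.0027,0.007,-0.2,0,0,-0.272,1,-0.0027,0.007,-0.2,0,0,-0.272,1,-0.0027,0.007,-0.2,0,0,-0.272,1,-0.0027,0.007,-0.2,0,0,-0.272,1]'
cat >> h.py <<'E'
def yaw(s):
    from scipy.spatial.transform import Rotation as Ro
    q=s['tcp_rot'];y=Ro.from_quat([q[1],q[2],q[3],q[0]]).as_matrix()[:,1];return np.degrees(np.arctan2(y[1],y[0]))
E
python3 -c "
from h import *
s=status.sense();print(s['tcp_pos'],yaw(s),s['joint_positions'][6])"
```

```text
clock: 2.03
tcp_pos: [585.5, -202.6, 225.6]
tcp_rot: [-0.001, 0.999, 0.034, -0.001]
force: [-0.7, -0.2, 0.4]
width: 91.9
finger_force: 0.0
[ 585.45313448 -202.59571524  225.64831337] -86.15208778254349 -1.0778179200218234
```

```bash
python3 -m jog '[0,-0.003,-0.2,0,0,-0.0336,1,0,-0.003,-0.2,0,0,-0.0336,1,0,-0.003,-0.2,0,0,-0.0336,1,0,-0.003,-0.2,0,0,-0.0336,1,0,-0.003,-0.2,0,0,-0.0336,1,0,-0.003,-0.2,0,0,-0.0336,1]'
python3 -c "
from h import *
s=status.sense();print(s['tcp_pos'],yaw(s),s['force'])
p,d=imaging.capture('wrist');cv2.imwrite('pics/w2.png',p)"
```

```text
clock: 2.53
tcp_pos: [584.6, -205.3, 75.5]
tcp_rot: [-0.0, 0.998, -0.069, -0.002]
force: [-0.7, -0.8, 1.3]
width: 91.6
finger_force: 0.0
[ 584.59925391 -205.34234201   75.45451647] -97.94733780977307 [-0.71751972 -0.75119571  1.26569111]
```

View pics/w2.png

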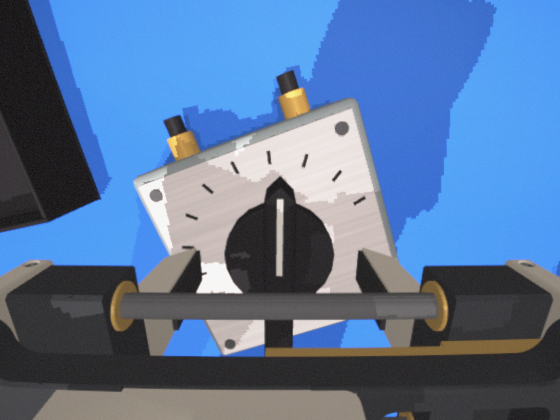

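The bar is centred between the fingers, with the nose at (280,185) and the bar vertical in the image. Closing gently now.

```bash
python3 -m jog '[0,0,0,0,0,0,-1,0,0,0,0,0,0,-1,0,0,0,0,0,0,-1,0,0,0,0,0,0,-1,0,0,0,0,0,0,-1,0,0,0,0,0,0,-1,0,0,0,0,0,0,-1,0,0,0,0,0,0,-1,0,0,0,0,0,0,-1,0,0,0,0,0,0,-1,0,0,0,0,0,0,-1,0,0,0,0,0,0,-1]' 20
```

```text
clock: 3.58
tcp_pos: [585.6, -206.1, 76.7]
tcp_rot: [-0.001, 0.998, -0.07, -0.0]
force: [1.9, 14.0, 2.7]
width: 16.3
finger_force: 6.8
```

```bash
python3 -m jog '[0,0.002,0,0,0,0,-1,0,0.002,0,0,0,0,-1,0,0.002,0,0,0,0,-1]' 20
```

```text
clock: 3.83
tcp_pos: [585.7, -205.6, 76.7]
tcp_rot: [0.0, 0.998, -0.07, 0.0]
force: [1.3, -0.4, -2.3]
width: 16.1
finger_force: 20.0
```

```bash
python3 -m jog '[0,0,0,0,0,0.01,-1,0,0,0,0,0,0.02,-1,0,0,0,0,0,0.03,-1,0,0,0,0,0,0.04,-1,0,0,0,0,0,0.05,-1,0,0,0,0,0,0.06,-1,0,0,0,0,0,0.07,-1,0,0,0,0,0,0.08,-1,0,0,0,0,0,0.09,-1,0,0,0,0,0,0.1,-1,0,0,0,0,0,0.11,-1,0,0,0,0,0,0.12,-1]' 20
python3 -c "
from h import *
s=status.sense();print(s['tcp_pos'],yaw(s),s['force'],s['wrist_torque'])"
```

```text
clock: 4.83
tcp_pos: [585.6, -205.4, 76.7]
tcp_rot: [-0.0, 0.953, 0.303, 0.0]
force: [0.7, 0.4, -2.2]
width: 15.9
finger_force: 20.0
[ 585.59248888 -205.35191868   76.67161335] -54.680092418874786 [ 0.71306034  0.37604595 -2.22670262] [ 0.20403001 -0.18577216 -0.17950062]
```

```bash
python3 -m jog '[0,0,0,0,0,0.01,-1,0,0,0,0,0,0.02,-1,0,0,0,0,0,0.03,-1,0,0,0,0,0,0.04,-1,0,0,0,0,0,0.05,-1,0,0,0,0,0,0.06,-1,0,0,0,0,0,0.07,-1,0,0,0,0,0,0.08,-1,0,0,0,0,0,0.09,-1,0,0,0,0,0,0.1,-1,0,0,0,0,0,0.11,-1,0,0,0,0,0,0.12,-1]' 20
python3 -m jog '[0,0,0,0,0,0.005,-1,0,0,0,0,0,0.01,-1,0,0,0,0,0,0.015,-1,0,0,0,0,0,0.02,-1,0,0,0,0,0,0.025,-1,0,0,0,0,0,0.03,-1,0,0,0,0,0,0.035,-1,0,0,0,0,0,0.04,-1,0,0,0,0,0,0.045,-1,0,0,0,0,0,0.05,-1]' 20
python3 -c "
from h import *
s=status.sense();print(s['tcp_pos'],yaw(s),s['force'],s['wrist_torque'])"
```

```text
clock: 5.83
tcp_pos: [585.4, -205.2, 76.7]
tcp_rot: [-0.0, 0.774, 0.633, 0.0]
force: [0.4, 1.9, -0.7]
width: 16.0
finger_force: 20.0
clock: 6.67
tcp_pos: [585.3, -205.1, 76.7]
tcp_rot: [-0.0, 0.666, 0.746, 0.0]
force: [0.1, 2.3, 0.1]
width: 15.8
finger_force: 20.0
[ 585.2653262  -205.12427066   76.66655787] 6.4434993953403215 [0.14187604 2.27766345 0.05549051] [ 0.35387282 -0.04068969 -0.20079123]
```

Now small steps towards the stop, watching the torque.

```bash
python3 -m jog '[0,0,0,0,0,0.003,-1,0,0,0,0,0,0.006,-1,0,0,0,0,0,0.009,-1,0,0,0,0,0,0.011,-1,0,0,0,0,0,0.011,-1]' 20
python3 -c "
from h import *
s=status.sense();print(yaw(s),s['force'],s['wrist_torque'])"
python3 -m jog '[0,0,0,0,0,0.002,-1,0,0,0,0,0,0.004,-1,0,0,0,0,0,0.004,-1]' 20
python3 -c "
from h import *
s=status.sense();print(yaw(s),s['force'],s['wrist_torque'])"
```

```text
clock: 7.08
tcp_pos: [585.2, -205.2, 76.6]
tcp_rot: [-0.0, 0.64, 0.768, 0.0]
force: [-0.7, 2.5, 1.4]
width: 15.7
finger_force: 20.0
10.370369894556212 [-0.73786189  2.46760875  1.40664066] [ 0.75279511  0.30536233 -0.16307489]
clock: 7.33
tcp_pos: [585.2, -205.2, 76.7]
tcp_rot: [-0.0, 0.63, 0.776, -0.0]
force: [-2.9, 4.6, 1.9]
width: 16.0
finger_force: 20.0
11.826326590414517 [-2.85883734  4.6095742   1.88719048] [ 0.84589966  0.47374862 -0.17398968]
```

```bash
for i in 1; do python3 -m jog '[0,0,0,0,0,0.002,-1,0,0,0,0,0,0.004,-1,0,0,0,0,0,0.004,-1]' 20
python3 -c "
from h import *
s=status.sense();print(yaw(s),s['force'],s['wrist_torque'])"
python3 -m jog '[0,0,0,0,0,0.002,-1,0,0,0,0,0,0.004,-1,0,0,0,0,0,0.004,-1]' 20
python3 -c "
from h import *
s=status.sense();print(yaw(s),s['force'],s['wrist_torque'])"; done
```

```text
clock: 7.58
tcp_pos: [585.3, -205.3, 76.7]
tcp_rot: [-0.0, 0.621, 0.784, 0.0]
force: [-2.5, 5.0, 2.0]
width: 15.7
finger_force: 20.3
13.254037047236903 [-2.46325035  5.03321493  1.97482727] [ 1.00619968  0.4734607  -0.48023233]
clock: 7.83
tcp_pos: [585.3, -205.4, 76.7]
tcp_rot: [-0.0, 0.611, 0.792, 0.0]
force: [-2.9, 4.5, 1.2]
width: 16.2
finger_force: 20.6
14.696942664585016 [-2.91027785  4.50124425  1.16304593] [ 0.98625873  0.52130965 -0.48711152]
```

The torque jumped to 0.48 N m at about 13°, so the knob is at its stop. I'll open, lift and check.

```bash
python3 -m jog '[0,0,0,0,0,-0.004,1,0,0,0,0,0,-0.004,1,0,0,0,0,0,-0.004,1,0,0,0,0,0,-0.004,1,0,0,0,0,0,-0.004,1,0,0,0,0,0,-0.004,1,0,0,0,0,0,-0.004,1,0,0,0,0,0,-0.004,1]'
python3 -m jog '[0,0,0.2,0,0,-0.03,1,0,0,0.2,0,0,-0.03,1,0,0,0.2,0,0,-0.03,1,0,0,0.2,0,0,-0.03,1,0,0,0.2,0,0,-0.03,1,0,0,0.2,0,0,-0.03,1]'
python3 - <<'E'
from h import *
import pickle
s=status.sense();p,d=imaging.capture('wrist');pickle.dump((s,d),open("w3.pkl","wb"));cv2.imwrite('pics/w3.png',p);print(yaw(s),s['tcp_pos'],s['force'])
E
```

```text
clock: 8.5
tcp_pos: [585.5, -205.6, 76.7]
tcp_rot: [0.0, 0.621, 0.784, 0.0]
force: [-0.1, 0.8, -0.0]
width: 65.2
finger_force: 0.0
clock: 9.0
tcp_pos: [586.5, -205.8, 228.7]
tcp_rot: [0.002, 0.692, 0.722, 0.001]
force: [-0.6, 0.4, -0.5]
width: 91.4
finger_force: 0.0
2.4004739494093963 [ 586.45954289 -205.75822603  228.71569746] [-0.58482854  0.38151044 -0.52017645]
```

View pics/w3.png

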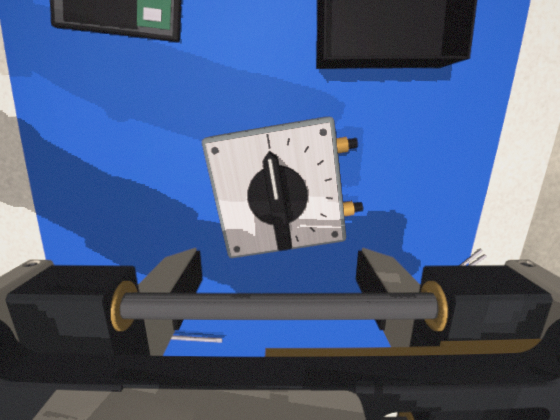

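The nose at (270,153) points at the long off mark at (268,140). I'll check the angles and then move to the vent to look at its head: closed fingers, viewed from above with the wrist camera.

```bash
python3 - <<'E'
from h import *
import pickle
s,d=pickle.load(open("w3.pkl","rb"))
r=lambda u,v,h:ray("wrist",u,v,h,s)
A=lambda a,b:np.degrees(np.arctan2(*(a-b)[1::-1]))
n,t=r(270,153,99),r(285,248,99);print(A(n,t),A(r(268,133,54),r(269.5,147,54)),A(r(215,150,54),r(237,249,54)),A(r(323,131,54),r(335,234,54)))
print(A(r(269,154,99),r(276,199,99)), A(n,np.array([585.5,-204.8,99])))
E
python3 -m jog '[0.025,0.46,0.2,0,0,0,-1,0.025,0.46,0.2,0,0,0,-1,0.025,0.46,0.2,0,0,0,-1,0.025,0.46,0.2,0,0,0,-1,0.025,0.46,0.2,0,0,0,-1,0.025,0.46,0.2,0,0,0,-1,0.025,0.46,0.2,0,0,0,-1,0.025,0.46,0.2,0,0,0,-1,0.025,0.46,0.2,0,0,0,-1,0.025,0.46,0.2,0,0,0,-1,0.025,0.46,0.2,0,0,0,-1,0.025,0.46,0.2,0,0,0,-1]' 10
python3 - <<'E'
from h import *
import pickle
s=status.sense();p,d=imaging.capture('wrist');pickle.dump((s,d),open("w4.pkl","wb"));cv2.imwrite('pics/w4.png',p);print(yaw(s),s['tcp_pos'],s['force'])
E
```

```text
101.0444964914125 98.15718151304297 101.66190690881672 101.79524642014248
100.847013380307 100.14383574663931
clock: 10.05
tcp_pos: [603.9, 139.0, 374.8]
tcp_rot: [-0.0, 0.692, 0.722, -0.001]
force: [0.4, -0.4, -1.4]
width: 16.4
finger_force: 0.0
2.4235860459807608 [603.91876855 139.01723447 374.83836155] [ 0.42395284 -0.36632696 -1.36637092]
```

View pics/w4.png

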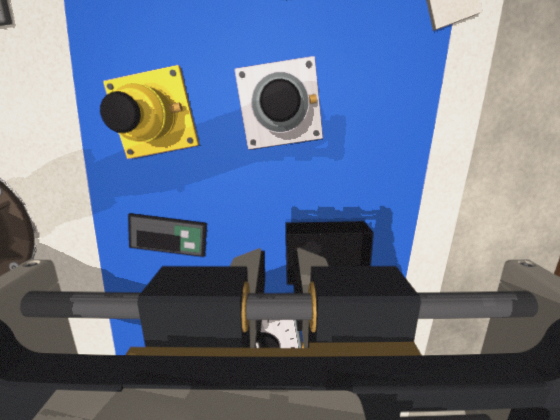

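Vent head at (280,100), a black disc on the grey canister. The yellow lookalike is at (122,112).

Run:
```python
from h import *
import pickle
s,d=pickle.load(open("w4.pkl","rb"));p=cv2.imread("pics/w4.png")
m=(p[60:140,240:320].max(2)<55).astype(np.uint8)
n,l,st,c=cv2.connectedComponentsWithStats(m);k=l[40,40];u,v=c[k]+[240,60];print(u,v,st[k])
print(ray("wrist",u,v,122,s),world("wrist",[(u,v),(u+8,v),(u-8,v)],d,s))
B=[ray("wrist",*q,12,s) for q in((243,75),(310,65),(320,133),(253,142))];print(np.mean(B,0))
```

```text
280.35113268608416 100.93284789644014 [  20   19   41   43 1236]
[600.97518395 244.22592201 122.        ] [[600.97534604 244.25018216 121.57597543]
 [611.38214219 244.7333121  121.00942312]
 [590.59030799 243.78847692 121.91849607]]
[603.18084011 244.79158521  12.        ]
```

```bash
python3 -m jog '[-0.0033,0.1407,-0.1,0,0,0,-1,-0.0033,0.1407,-0.1,0,0,0,-1,-0.0033,0.1407,-0.1,0,0,0,-1,-0.0033,0.1407,-0.2,0,0,0,-1,-0.0033,0.1407,-0.32,0,0,0,-1,-0.0033,0.1407,-0.32,0,0,0,-1,-0.0033,0.1407,-0.32,0,0,0,-1,-0.0033,0.1407,-0.32,0,0,0,-1,-0.0033,0.1407,-0.32,0,0,0,-1,-0.0033,0.1407,-0.32,0,0,0,-1]'
```

```text
clock: 10.93
tcp_pos: [603.0, 244.3, 138.6]
tcp_rot: [0.0, 0.693, 0.721, 0.001]
force: [0.3, 0.6, 0.8]
width: 0.8
finger_force: 0.0
```

```bash
python3 -m jog '[-0.001,0,-0.008,0,0,0,-1,-0.001,0,-0.016,0,0,0,-1,-0.001,0,-0.022,0,0,0,-1,-0.001,0,-0.027,0,0,0,-1,-0.001,0,-0.032,0,0,0,-1,-0.001,0,-0.032,0,0,0,-1]'
python3 -m jog '[0,0,-0.002,0,0,0,-1,0,0,-0.004,0,0,0,-1,0,0,-0.006,0,0,0,-1,0,0,-0.006,0,0,0,-1]'
```

```text
clock: 11.43
tcp_pos: [601.8, 245.2, 112.9]
tcp_rot: [0.0, 0.692, 0.722, 0.001]
force: [1.9, -0.1, 5.6]
width: 0.3
finger_force: 2.8
clock: 11.77
tcp_pos: [601.8, 245.2, 108.9]
tcp_rot: [0.0, 0.692, 0.722, 0.001]
force: [1.1, -0.1, 6.7]
width: 1.1
finger_force: 3.6
```

```bash
python3 -m jog '[0,0,-0.001,0,0,0,-1,0,0,-0.002,0,0,0,-1,0,0,-0.002,0,0,0,-1]'
python3 -m jog '[0,0,-0.001,0,0,0,-1,0,0,-0.001,0,0,0,-1]'
```

```text
clock: 12.02
tcp_pos: [601.8, 245.3, 108.1]
tcp_rot: [0.0, 0.692, 0.722, 0.001]
force: [0.1, -0.6, 8.9]
width: 0.2
finger_force: 4.7
clock: 12.18
tcp_pos: [601.9, 245.3, 108.0]
tcp_rot: [0.001, 0.692, 0.722, 0.001]
force: [-2.6, -2.1, 15.7]
width: 0.2
finger_force: 7.3
```

At the stop: 15.7 N and z no longer dropping. I'll hold for about 1.8 s, then release.

```bash
python3 -m jog '[0,0,-0.0003,0,0,0,-1,0,0,-0.0003,0,0,0,-1,0,0,-0.0003,0,0,0,-1,0,0,-0.0003,0,0,0,-1,0,0,-0.0003,0,0,0,-1,0,0,-0.0003,0,0,0,-1,0,0,-0.0003,0,0,0,-1,0,0,-0.0003,0,0,0,-1,0,0,-0.0003,0,0,0,-1,0,0,-0.0003,0,0,0,-1,0,0,-0.0003,0,0,0,-1]'
python3 -m jog '[0,0,0,0,0,0,-1,0,0,0,0,0,0,-1,0,0,0,0,0,0,-1,0,0,0,0,0,0,-1,0,0,0,0,0,0,-1,0,0,0,0,0,0,-1,0,0,0,0,0,0,-1,0,0,0,0,0,0,-1]'
python3 -m jog '[0,0,0.01,0,0,0,-1,0,0,0.025,0,0,0,-1,0,0,0.07,0,0,0,-1,0,0,0.12,0,0,0,-1,0,-0.14,0.32,0,0,0,-1,0,-0.14,0.32,0,0,0,-1,0,-0.14,0.32,0,0,0,-1,0,-0.14,0.32,0,0,0,-1,0,-0.14,0.32,0,0,0,-1,0,-0.14,0.32,0,0,0,-1]'
python3 - <<'E'
from h import *
s=status.sense();p,d=imaging.capture('wrist');w=world("wrist",[(280,100),(280,96)],d,s);print(w,s['force'])
p2,_=imaging.capture('scene');cv2.imwrite('pics/end.png',p2)
E
```

```text
clock: 13.1
tcp_pos: [601.9, 245.4, 107.9]
tcp_rot: [0.001, 0.692, 0.722, 0.001]
force: [-3.2, -2.2, 16.7]
width: 0.6
finger_force: 8.3
clock: 13.77
tcp_pos: [601.9, 245.3, 107.9]
tcp_rot: [0.001, 0.692, 0.722, 0.001]
force: [-2.5, -2.4, 16.6]
width: 0.7
finger_force: 8.3
clock: 14.6
tcp_pos: [602.5, 136.8, 350.5]
tcp_rot: [0.002, 0.694, 0.72, 0.002]
force: [0.3, -0.6, 0.2]
width: 0.5
finger_force: 0.0
[[601.60639224 242.09415976 121.59697982]
 [601.42934429 246.73007864 121.21415888]] [ 0.29888138 -0.62048826  0.18551741]
```

View pics/end.png

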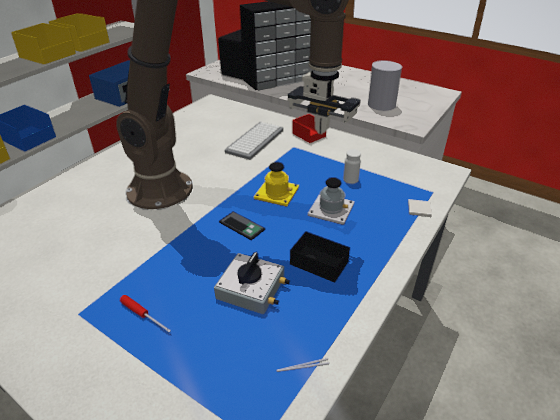

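The plunger head is back up at 121.5 mm and the knob, at (250,268), is still at off. The jar (352,167), phone, bin and screwdriver are where they were at the start.

```bash
python3 -c "
from bench import job;print(job.finish_job())"
```

```text
the job is handed in; nothing more can be done
None
```

I turned the knob to its off stop, held the plunger at its stop for about 1.6 s at 17 N and let it spring back, left the bystanders in place, and handed the job in at about 15 s; no verdict came back.

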